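# Update the stock tags of the parts bins

### The arm

A 7-joint arm with a two-finger parallel gripper is mounted at the origin on the work surface. World frame = base frame: x ahead of the robot, y to its left, z up, the work surface at z = 0. Lengths are in m, angles in rad, forces in N, time in s.
With the tool pointing down it reaches from about 0.4 to 0.925 m from the base axis. Payload 4.1 kg.
Tool frame: the origin (TCP) lies at the very end of the fingers, on their centre line; the grasp point (between the pads) lies 19 mm behind it (ctrl.grip_depth is the distance from the TCP to the grasp point, in m); y points along the fingers, x is the direction in which the jaws open and shut, and the axes are right-handed (so a half turn about y gives the same grasp; the last joint's range is limited). The gripper opens to 85 mm and grips with 20 to 120 N. Pads are 22 mm wide; open, the fingers measure 114 mm over their backs; the gripper's body (76 mm by 85 mm) begins 54 mm behind the grasp point. The pads swing forward as they close: fully open they stand 13 mm farther back than shut.
Start: joints at [-1.298, 0.398, 0.045, 1.537, -0.019, 1.207, -0.051], TCP at [0.236, 0.606, 0.231] pointing down, gripper open.
Joint ranges: [-2.82, 2.82], [-0.49, 2.23], [-1.37, 1.46], [0, 2.46], [-1.36, 4.5], [0.23, 2], [-2.94, 2.94]. Speed limits (rad/s): [2.57, 2.57, 3.14, 3.14, 3.14, 3.14, 3.14].

### API

Orientations are given as a rotation vector (axis times angle).
In Python, from station import ctrl gives the robot as it stands. The module is installed in compiled form; this text tells all that it offers.
- The arm moves only by the tool jog_arm, never from a script. Its argument "increments" is one flat list of numbers, 6 for each row, row after row: the shift along the tool's x, y, z in units of 500 mm (1.0 is 500 mm), then the turn, a rotation vector about the tool's x, y, z in units of 90 degrees (1.0 is 90 degrees). A call has 1 to 20 rows; each row shifts and turns the pose as measured when the row begins, along the tool's axes as they then stand; what a row does not reach is not made up. A row lasts 1/12 s, in which the tool goes at most 41.7 mm and 7.16 degrees, less where a joint would pass 70% of its speed; a pose out of reach is approached as far as the arm can. A call with a number of a shift or a turn outside -1 to 1 is refused whole. A call with a gripper value outside its range is refused whole. "fingers" is the closure, from -1 (fully open) to 1 (shut), set as the call begins (left out, the last holds). The fingers move at their own pace and stop on an object; "newtons" is the grip in N (left out, the last holds). Time passes only in rows, so rows that do not move let the fingers close. It gives the time, the measured TCP pose, the force and the opening at its end, in the units of the state.
- ctrl.get_state(): the state, without advancing time (a new reading comes with each control period).
- ctrl.grab_frame(name): name is "scene" or "top"; returns a dict with "image" (420x560x3 uint8, red, green, blue), "intrinsics" (3x3 intrinsics, pixels), "xyz" and "orientation" of the camera in the world. Camera axes: x right, y down, z forward; pixel columns grow to the right and rows downward; lengths in m; the calibration is good to about 2 mm. A picture is of the moment at which its call begins. There is no depth.
- ctrl.finish_job(): hands the job in, once; it reports no verdict.
The state is a dict: "t": time; "joint_positions": joint angles; "joint_vel": joint speeds; "joint_efforts": joint torques, N m; "ee_pos": TCP position; "tool_rot": TCP orientation; "ft_force": force on the tool from outside, world axes, zero at the start; "torque": the same for the moment, N m; "width": opening from 0.0 (shut) to 1.0 (fully open).
Only numpy, scipy, OpenCV 4.12 (cv2) and the standard library are available. Lean on these libraries where they do the work, as an engineer would, in place of code of your own. Each camera call takes 0.05 s, during which the arm holds its last target. There are 200 camera calls.

### The job

Update the flip-over stock tags on the parts board so that only the bins that are heaped full show green and the bin that is running low shows red: each tag belongs to the bin straight behind it. Push wrong tags over gently with a fingertip until they fall onto their other stop, and do not lift or shift the bins or anything else that lies loose around them.

Things in the scene. Friction and masses are not known exactly. Their poses are not given: they have to be found in the camera images.
- board: Fixed grey board, 315 x 540 x 10 mm, on the table. Origin on its underside below the middle of the row of tags; x from the tags towards the bins, y along the row to the robot's left, z up. Four tag stands at x = 0, y = -195, -65, 65, 195 mm; one bin behind each at x = 150 mm, same y. Place and yaw vary.
- stand_a: Dark steel stand of tag A, fixed on the board: foot 50 x 30 x 6 mm, two thin uprights 12 mm wide (y) at x = -23 and 23 mm, 42 mm tall. Origin at the centre of its underside, on the board's top (10 mm above the table); axes as the board's. Hinge axis along x, 42 mm above the origin. Which stand is at which place varies.
- tag_a (a joint): Tag A: plate 40 mm wide (x), 45 mm hinge to free edge, 4 mm thick, 30 g, one face green, one red, swinging freely. 0 = upright; +0.785 rad = leaning left (+y) on its stop, green up; -0.785 = leaning right, red up. Falls to the side it is on. At rest the free edge is 32 mm beside and 32 mm above the hinge, open space below. Push the edge towards the hinge and up; pushing level may bind.
- place_a (a point): Point on stand A's own frame, 150 mm behind the tag (x = 150 mm, level with the board's top): the centre of the place of the bin this tag belongs to.
- stand_b: Dark steel stand of tag B, fixed on the board: foot 50 x 30 x 6 mm, two thin uprights 12 mm wide (y) at x = -23 and 23 mm, 42 mm tall. Origin at the centre of its underside, on the board's top (10 mm above the table); axes as the board's. Hinge axis along x, 42 mm above the origin. Which stand is at which place varies.
- tag_b (a joint): Tag B: plate 40 mm wide (x), 45 mm hinge to free edge, 4 mm thick, 30 g, one face green, one red, swinging freely. 0 = upright; +0.785 rad = leaning left (+y) on its stop, green up; -0.785 = leaning right, red up. Falls to the side it is on. At rest the free edge is 32 mm beside and 32 mm above the hinge, open space below. Push the edge towards the hinge and up; pushing level may bind.
- place_b (a point): Point on stand B's own frame, 150 mm behind the tag (x = 150 mm, level with the board's top): the centre of the place of the bin this tag belongs to.
- stand_c: Dark steel stand of tag C, fixed on the board: foot 50 x 30 x 6 mm, two thin uprights 12 mm wide (y) at x = -23 and 23 mm, 42 mm tall. Origin at the centre of its underside, on the board's top (10 mm above the table); axes as the board's. Hinge axis along x, 42 mm above the origin. Which stand is at which place varies.
- tag_c (a joint): Tag C: plate 40 mm wide (x), 45 mm hinge to free edge, 4 mm thick, 30 g, one face green, one red, swinging freely. 0 = upright; +0.785 rad = leaning left (+y) on its stop, green up; -0.785 = leaning right, red up. Falls to the side it is on. At rest the free edge is 32 mm beside and 32 mm above the hinge, open space below. Push the edge towards the hinge and up; pushing level may bind.
- place_c (a point): Point on stand C's own frame, 150 mm behind the tag (x = 150 mm, level with the board's top): the centre of the place of the bin this tag belongs to.
- stand_d: Dark steel stand of tag D, fixed on the board: foot 50 x 30 x 6 mm, two thin uprights 12 mm wide (y) at x = -23 and 23 mm, 42 mm tall. Origin at the centre of its underside, on the board's top (10 mm above the table); axes as the board's. Hinge axis along x, 42 mm above the origin. Which stand is at which place varies.
- tag_d (a joint): Tag D: plate 40 mm wide (x), 45 mm hinge to free edge, 4 mm thick, 30 g, one face green, one red, swinging freely. 0 = upright; +0.785 rad = leaning left (+y) on its stop, green up; -0.785 = leaning right, red up. Falls to the side it is on. At rest the free edge is 32 mm beside and 32 mm above the hinge, open space below. Push the edge towards the hinge and up; pushing level may bind.
- place_d (a point): Point on stand D's own frame, 150 mm behind the tag (x = 150 mm, level with the board's top): the centre of the place of the bin this tag belongs to.
- bin_full_1: Loose open blue bin, 110 (x) x 100 (y) x 55 mm, about 0.5 kg: FULL, heaped above its rim with small copper heatsinks (top about 75 mm above the board). Origin at the centre of its underside. Stands behind one of the tags; which one varies.
- bin_full_2: Loose open blue bin, 110 (x) x 100 (y) x 55 mm, about 0.5 kg: FULL, heaped above its rim with yellow plugs (top about 75 mm above the board). Origin at the centre of its underside. Stands behind one of the tags; which one varies.
- bin_full_3: Loose open blue bin, 110 (x) x 100 (y) x 55 mm, about 0.5 kg: FULL, heaped above its rim with small black fans (top about 75 mm above the board). Origin at the centre of its underside. Stands behind one of the tags; which one varies.
- bin_low: Loose open blue bin, 110 (x) x 100 (y) x 55 mm, about 0.5 kg: NOT full, only two small black fans on its floor. Origin at the centre of its underside. Stands behind one of the tags; which one varies.
- paste_jar: Small orange jar with white cap, 30 mm across, 35 mm tall, standing on the board in front of the tags. Loose; not part of the job.
- foot: Black rubber foot, 28 mm across, 22 mm tall, standing on the board in front of the tags. Loose; not part of the job.
- driver: Screwdriver lying to the right of the board. Loose; not part of the job.
- case_fan: Black case fan, 80 x 80 x 25 mm, lying to the left of the board. Loose; not part of the job.
- heatsink: Finned heatsink, 50 x 60 x 62 mm, standing to the left. Loose; not part of the job.
- power_brick: White power brick, 60 x 50 x 25 mm, to the right. Loose; not part of the job.

How it is judged:
By the outcome, as a careful person would: the job done as asked, in the order asked, and still so for the second after the job is handed in, with the robot touching nothing.
It also fails if it takes over 64 s, if anything falls off the work surface, if the arm or the gripper's body presses on something with over 40 N, if the wrist force passes 120 N, or if a joint passes its speed limit or range.

## Working session

There is one attempt and no reset: what is moved stays moved. The work goes in short steps, Python scripts to look and compute and a tool call to move; the robot and the scene stay as the last step left them, time stands still between calls to the robot, and variables do not carry over. Pictures are saved under pics/ and viewed, about 8 in all and at most 12, crops included, and the job is handed in when it is done.

Besides the shell and the picture viewer there is one more tool, called after "Emit:" as name(argument=value, ...) on one line, values as JSON. jog_arm: Moves the arm, as the interface text tells. Shifts and turns lie within -1 to 1; 1 stands for 500 mm of shift or 90 degrees of turn. Its arguments: {"type":"object","properties":{"increments":{"type":"array","items":{"type":"number","minimum":-1,"maximum":1}},"fingers":{"type":"number"},"newtons":{"type":"number"}},"required":["increments"]}

```bash
mkdir -p pics
python3 - <<'E'
from station import ctrl
import cv2,numpy as np
s=ctrl.get_state(); print(s['t'],s['ee_pos'],s['tool_rot'],s['width'])
for n in("scene","top"):
    f=ctrl.grab_frame(n); np.savez(f'{n}0.npz',**f); print(n,f['intrinsics'],f['xyz'],f['orientation'])
    cv2.imwrite(f'pics/{n}0.png',cv2.resize(f['image'][:,:,::-1],(800,600),interpolation=cv2.INTER_CUBIC))
E
```

```text
0.0 [0.23590288 0.60498169 0.2302645 ] [-1.36370043 -0.93002987  0.93261085] 1.001748210466477
scene [[546.24963369   0.         275.59127534]
 [  0.         546.24963369 212.21469953]
 [  0.           0.           1.        ]] [0.94339845 0.71300079 1.25357171] [-0.74980269 -2.77635404  0.86484328]
top [[505.19255824   0.         278.49359738]
 [  0.         505.19255824 208.4341936 ]
 [  0.           0.           1.        ]] [0.25838828 0.01482553 1.55158683] [-2.08368726  2.13823544 -0.2385908 ]
```

View pics/scene0.png

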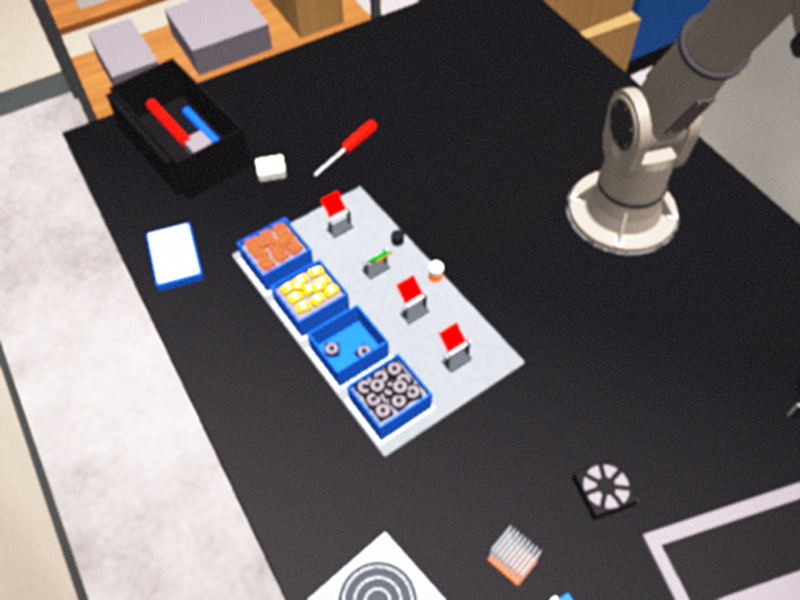

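View pics/top0.png

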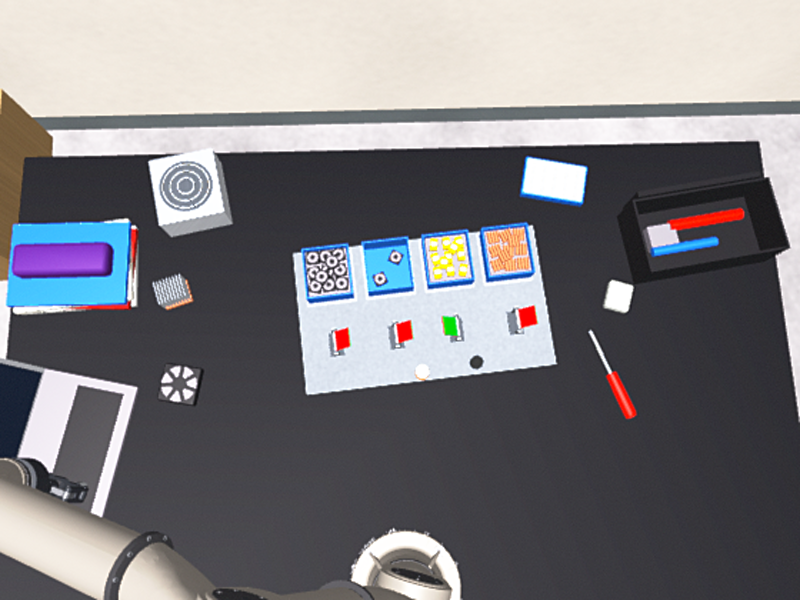

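The top view shows the bins from left to right: fans (full), low, yellow (full), copper (full). The tags are red at (340,340), red at (402,332), green at (453,327) and red at (524,319). The outer two, leftmost and rightmost, are wrong and must go from right-lean (red) to left-lean (green).

```bash
cat > h.py <<'E'
import numpy as np,cv2
from scipy.spatial.transform import Rotation as R
def load(n): return dict(np.load(n))
def ray(f,uv):
    uv=np.atleast_2d(uv); d=np.c_[uv,np.ones(len(uv))]@np.linalg.inv(f['intrinsics']).T
    d=d@R.from_rotvec(f['orientation']).as_matrix().T
    return d/np.linalg.norm(d,axis=1)[:,None]
def plane(f,uv,z):
    d=ray(f,uv); return f['xyz']+d*((z-f['xyz'][2])/d[:,2])[:,None]
def tri(f,a,g,b):
    d,e=ray(f,a)[0],ray(g,b)[0]; A=np.c_[d,-e]; s=np.linalg.lstsq(A,g['xyz']-f['xyz'],rcond=None)[0]
    p,q=f['xyz']+s[0]*d,g['xyz']+s[1]*e; return (p+q)/2,np.linalg.norm(p-q)
def blobs(m,lo,hi):
    n,l,s,c=cv2.connectedComponentsWithStats(m.astype(np.uint8)); return [(s[i,4],c[i],l==i) for i in range(1,n) if lo<s[i,4]<hi]
def col(f,c):
    h=cv2.cvtColor(f['image'],cv2.COLOR_RGB2HSV).astype(int); H,S,V=h[...,0],h[...,1],h[...,2]
    if c=='red': return ((H<6)|(H>174))&(S>190)&(V>120)
    if c=='green': return (abs(H-60)<15)&(S>150)&(V>80)
    if c=='board': return (S<40)&(V>150)
E
python3 - <<'E'
from h import *
T,S=load('top0.npz'),load('scene0.npz')
for c in('red','green'):
  for n,f in(('top',T),('scene',S)):
    for a,p,m in blobs(col(f,c),25,400):
      q=plane(f,p,.068)[0]
      if .3<q[0]<1 and abs(q[1])<.5: 
        b=cv2.boxPoints(cv2.minAreaRect(np.argwhere(m)[:,::-1].astype(np.float32)))
        print(c,n,a,p.round(1),q.round(4),b.round(1).tolist())
for n,f in(('top',T),('scene',S)):
  m=col(f,'board').astype(np.uint8)
  for a,p,mm in blobs(m,4000,60000):
    q=plane(f,p,.01)[0]
    if .3<q[0]<1 and abs(q[1])<.3:
      cs,_=cv2.findContours(mm.astype(np.uint8),0,1); h=cv2.convexHull(cs[0]); 
      ap=cv2.approxPolyDP(h,6,True)[:,0].astype(float)
      print(n,a,ap.tolist(),plane(f,ap,.01).round(4).tolist())
E
```

```text
red top 131 [369.  221.1] [ 0.5386 -0.2728  0.068 ] [[362.1000061035156, 216.5], [372.8999938964844, 213.8000030517578], [375.8999938964844, 225.5], [365.1000061035156, 228.1999969482422]]
red top 115 [282.7 231.7] [ 0.5129 -0.0133  0.068 ] [[276.70001220703125, 226.5], [285.8999938964844, 224.60000610351562], [288.5, 237.3000030517578], [279.20001220703125, 239.1999969482422]]
red top 106 [239.2 237. ] [0.5003 0.1161 0.068 ] [[234.10000610351562, 231.0], [242.39999389648438, 229.8000030517578], [244.3000030517578, 243.0], [236.0, 244.10000610351562]]
red top 207 [434.8 276.7] [ 0.3681 -0.4546  0.068 ] [[423.0, 263.0], [430.6000061035156, 259.20001220703125], [445.79998779296875, 289.6000061035156], [438.20001220703125, 293.3999938964844]]
red scene 251 [251.6  94.2] [ 0.3976 -0.419   0.068 ] [[237.8000030517578, 99.9000015258789], [259.20001220703125, 81.5999984741211], [265.29998779296875, 88.5999984741211], [243.8000030517578, 107.0]]
red scene 180 [232.3 141.2] [ 0.538 -0.278  0.068] [[222.8000030517578, 138.60000610351562], [236.39999389648438, 131.8000030517578], [242.600006103
[... 558 characters left out ...]
219.89999389648438], [319.70001220703125, 233.89999389648438], [311.6000061035156, 235.10000610351562]]
top 14268 [[559.0, 291.0], [120.0, 165.0], [37.0, 109.0], [32.0, 91.0], [559.0, 80.0]] [[0.3198, -0.8453, 0.01], [0.7508, 0.4964, 0.01], [0.948, 0.7737, 0.01], [1.0117, 0.7949, 0.01], [1.01, -0.9464, 0.01]]
top 11254 [[372.0, 158.0], [389.0, 254.0], [214.0, 275.0], [205.0, 177.0]] [[0.7544, -0.3068, 0.01], [0.4453, -0.3386, 0.01], [0.3951, 0.1976, 0.01], [0.7045, 0.2264, 0.01]]
scene 10262 [[250.0, 131.0], [309.0, 183.0], [366.0, 252.0], [271.0, 318.0], [163.0, 180.0]] [[0.4521, -0.3355, 0.01], [0.4026, -0.0727, 0.01], [0.3944, 0.1963, 0.01], [0.7009, 0.2313, 0.01], [0.759, -0.2963, 0.01]]
```

Run:
```python
from h import *
T,S=load('top0.npz'),load('scene0.npz')
yb=np.array([-.0945,.9955,0]);
for n,a,b in((1,[239.2,237.],[316.2,235.5]),(2,[282.7,231.7],[286.,202.1]),(4,[369.,221.1],[232.3,141.2])):
  p,e=tri(T,a,S,b); print(n,p.round(4),round(e,4),'hinge',(p+.0145*yb).round(4))
from station import ctrl
s=ctrl.get_state(); print(R.from_rotvec(s['tool_rot']).as_matrix().round(3), s['ft_force'])
```

```text
1 [0.5006 0.116  0.0671] 0.0005 hinge [0.4992 0.1305 0.0671]
2 [ 0.5134 -0.0137  0.0664] 0.0006 hinge [0.5121 0.0008 0.0664]
4 [ 0.5387 -0.2726  0.0728] 0.0029 hinge [ 0.5374 -0.2582  0.0728]
[[ 0.363 -0.001 -0.932]
 [ 0.932 -0.002  0.363]
 [-0.002 -1.    -0.   ]] [-0.12480436  0.76290399  0.18272685]
```

Emit:
jog_arm(increments=[0,0,0,0,-0.075,0,0,0,0,0,-0.075,0,0,0,0,0,-0.075,0,0,0,0,0,-0.075,0,-0.07,0,-0.027,0,0,0,-0.07,0,-0.027,0,0,0,-0.07,0,-0.027,0,0,0,-0.07,0,-0.027,0,0,0,-0.07,0,-0.027,0,0,0,-0.07,0,-0.027,0,0,0,-0.07,0,-0.027,0,0,0,-0.07,0,-0.027,0,0,0,-0.07,0,-0.027,0,0,0,-0.07,0,-0.027,0,0,0,-0.07,0,-0.027,0,0,0,-0.07,0,-0.027,0,0,0,-0.07,0,-0.027,0,0,0,-0.07,0,-0.027,0,0,0,0,0,0,0,0,0], fingers=1, newtons=20)

```text
t: 1.68
ee_pos: [0.4889, 0.1196, 0.2216]
tool_rot: [-1.143, -1.293, 1.321]
ft_force: [1.1, 0.2, 0.5]
width: 0.001
```

```bash
cat > go.py <<'E'
import sys
from h import *
from station import ctrl
# remaining move in tool units (x,y,z,turn about y) to hinge + board offset (bx,by), tip z
hinge={'1':(.4992,.1305),'4':(.5362,-.2578)}[sys.argv[1]]; bx,by,z=map(float,sys.argv[2:5])
a=.0945; ub=np.array([[np.cos(a),np.sin(a),0],[-np.sin(a),np.cos(a),0],[0,0,1]])
s=ctrl.get_state(); M=R.from_rotvec(s['tool_rot']).as_matrix()
t=np.array([*hinge,z])+bx*ub[0]+by*ub[1]
want=np.c_[ub[1],[0,0,-1],-ub[0]]
print('t',s['t'],'board off',(ub@(s['ee_pos']-[*hinge,0])).round(4),'F',(ub@s['ft_force']).round(2),'w',s['width'])
print('shift',(M.T@(t-s['ee_pos'])/.5).round(4),'turn',(R.from_matrix(M.T@want).as_rotvec()/(np.pi/2)).round(4))
E
python3 go.py 1 0 -.07 .15
```

```text
t 1.6833 board off [-0.0112 -0.0099  0.2216] F [1.14 0.07 0.47] w 0.000670809060021317
shift [-0.1195  0.1442 -0.0195] turn [-0.0077  0.025  -0.007 ]
```

Emit:
jog_arm(increments=[-0.04,0,-0.007,-0.008,0.025,-0.007,-0.04,0,-0.007,0,0,0,-0.04,0,-0.006,0,0,0,0,0.05,0,0,0,0,0,0.05,0,0,0,0,0,0.05,0,0,0,0,0,0,0,0,0,0])

```text
t: 2.27
ee_pos: [0.5069, 0.0542, 0.1444]
tool_rot: [-1.171, -1.272, 1.268]
ft_force: [-0.7, -0.2, -0.0]
width: -0.001
```

```bash
python3 go.py 1 0 -.07 .065
```

```text
t 2.2667 board off [ 0.0004 -0.0766  0.1444] F [-0.75 -0.13 -0.02] w -0.001182400864530979
shift [0.0133 0.1588 0.0015] turn [ 0.002  -0.0078  0.0001]
```

Emit:
jog_arm(increments=[0.013,0.04,0,0,-0.008,0,0,0.04,0,0,0,0,0,0.04,0,0,0,0,0,0.04,0,0,0,0,0,0,0,0,0,0,0,0,0,0,0,0])

```text
t: 2.77
ee_pos: [0.5087, 0.0632, 0.0657]
tool_rot: [-1.165, -1.285, 1.276]
ft_force: [0.0, -0.5, 0.5]
width: 0.004
```

```bash
python3 go.py 1 0 -.05 .065
python3 - <<'E'
from h import *
from station import ctrl
a=[ctrl.grab_frame(n)['image'] for n in('scene','top')]
cv2.imwrite('pics/c1.png',np.hstack([cv2.resize(a[0][170:290,250:370,::-1],(400,400)),cv2.resize(a[1][170:290,190:310,::-1],(400,400))]))
E
```

```text
t 2.7667 board off [ 0.0031 -0.0679  0.0657] F [-0.03 -0.48  0.47] w 0.004153877865437668
shift [0.0358 0.0015 0.0062] turn [0.0037 0.0014 0.0009]
```

View pics/c1.png

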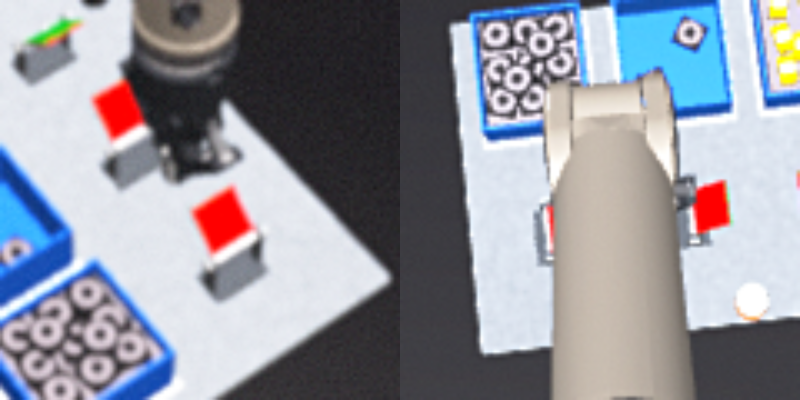

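The crops show the finger standing in the gap right of tag 1: red tag at (225,220) in the left crop, finger tip at (195,165). Next I push left and up along the arc.

Emit:
jog_arm(increments=[0.008,0,0.002,0,0,0,0.008,0,0.001,0,0,0,0.008,0,0.001,0,0,0,0.008,0,0.001,0,0,0,0.008,0,0,0,0,0,0.008,-0.006,0,0,0,0,0.008,-0.005,0,0,0,0,0.008,-0.004,0,0,0,0,0.008,-0.004,0,0,0,0,0.008,-0.003,0,0,0,0])

```text
t: 3.7
ee_pos: [0.5059, 0.1046, 0.0849]
tool_rot: [-1.174, -1.292, 1.269]
ft_force: [-0.6, 0.2, 0.1]
width: 0.001
```

```bash
python3 go.py 1 0 -.007 .079
```

```text
t 3.7 board off [ 0.0042 -0.0264  0.0849] F [-0.6   0.21  0.14] w 0.001139171862851719
shift [0.0388 0.0117 0.0087] turn [0.0105 0.     0.0007]
```

Emit:
jog_arm(increments=[0.008,0.002,0.002,0,0,0,0.008,0.002,0.002,0,0,0,0.008,0.002,0.002,0,0,0,0.008,0,0,0,0,0,0.008,0,0,0,0,0,0,0,0,0,0,0,0,0,0,0,0,0])

```text
t: 4.28
ee_pos: [0.4995, 0.1309, 0.0806]
tool_rot: [-1.169, -1.295, 1.27]
ft_force: [-0.9, -0.3, 0.6]
width: -0.001
```

```bash
python3 go.py 1 0 0 .15;  python3 - <<'E'
from h import *
from station import ctrl
a=ctrl.grab_frame('scene')['image']
cv2.imwrite('pics/c2.png',cv2.resize(a[120:300,220:400,::-1],(540,540)))
E
```

```text
t 4.2833 board off [0.0003 0.0003 0.0806] F [-0.91 -0.25  0.61] w -0.0010672843654104566
shift [-1.000e-04 -1.387e-01 -1.600e-03] turn [0.01   0.0025 0.0027]
```

View pics/c2.png

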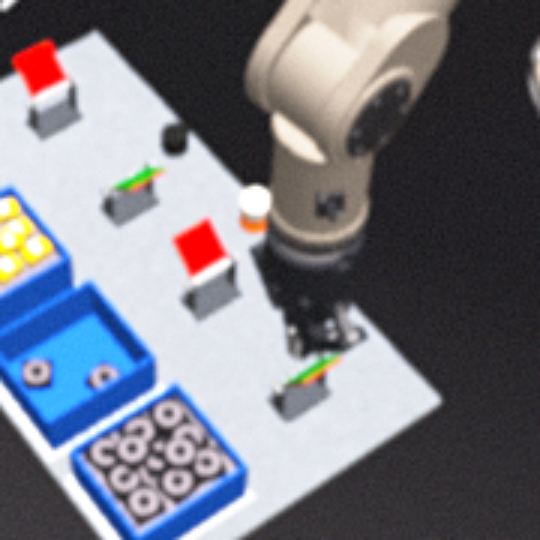

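Tag 1 now leans left with green up at (310,372), and the other tags are unchanged. I raise the finger and cross to the right of tag 4.

Emit:
jog_arm(increments=[0,-0.05,0,0,0,0,0,-0.05,0,0,0,0,0,-0.05,0,0,0,0,0,-0.04,0,0,0,0,-0.07,0,0,0,0,0,-0.07,0,0,0,0,0,-0.07,0,0,0,0,0,-0.07,0,0,0,0,0,-0.07,0,0,0,0,0,-0.07,0,0,0,0,0,-0.07,0,0,0,0,0,-0.07,0,0,0,0,0,-0.07,0,0,0,0,0,-0.07,0,0,0,0,0,-0.07,0,0,0,0,0,-0.07,0,0,0,0,0,0,0,0,0,0,0])

```text
t: 5.75
ee_pos: [0.5414, -0.3084, 0.1792]
tool_rot: [-1.173, -1.3, 1.274]
ft_force: [-0.8, -2.1, 0.4]
width: -0.001
```

```bash
python3 go.py 4 0 -.075 .13
```

```text
t 5.75 board off [ 0.0004 -0.0509  0.1792] F [-0.95 -2.    0.41] w -0.001267588284281761
shift [-0.0483  0.0984  0.003 ] turn [0.0126 0.005  0.0001]
```

Emit:
jog_arm(increments=[-0.024,0,0.001,0.012,0.005,0,-0.024,0,0.001,0,0,0,0,0.045,0,0,0,0,0,0.045,0,0,0,0,0,0,0,0,0,0,0,0,0,0,0,0])

```text
t: 6.25
ee_pos: [0.5409, -0.3403, 0.1337]
tool_rot: [-1.171, -1.272, 1.273]
ft_force: [-0.1, -0.6, 0.7]
width: 0.002
```

```bash
python3 go.py 4 0 -.07 .065
```

```text
t 6.25 board off [-0.0031 -0.0826  0.1337] F [-0.18 -0.62  0.72] w 0.002148811457803537
shift [ 0.0257  0.1373 -0.0058] turn [ 0.0011 -0.0058 -0.002 ]
```

Emit:
jog_arm(increments=[0.02,0.035,-0.006,0,-0.006,0,0,0.035,0,0,0,0,0,0.035,0,0,0,0,0,0.032,0,0,0,0,0,0,0,0,0,0,0,0,0,0,0,0])

```text
t: 6.75
ee_pos: [0.548, -0.3303, 0.0709]
tool_rot: [-1.175, -1.288, 1.28]
ft_force: [0.4, -0.0, -0.3]
width: 0.003
```

```bash
python3 go.py 4 0 -.047 .065
```

```text
t 6.75 board off [ 0.0049 -0.0733  0.0709] F [ 0.43 -0.08 -0.32] w 0.002569038381288632
shift [0.0528 0.0113 0.0097] turn [ 0.0075  0.0026 -0.0043]
```

Emit:
jog_arm(increments=[0.008,0.005,0.002,0.007,0,0,0.008,0.005,0.002,0,0,0,0.008,0,0.002,0,0,0,0.008,0,0.002,0,0,0,0.008,0,0,0,0,0,0.008,0,0,0,0,0,0.008,-0.006,0,0,0,0,0.008,-0.004,0,0,0,0,0.008,-0.004,0,0,0,0,0.008,-0.003,0,0,0,0,0.008,-0.002,0,0,0,0])

```text
t: 7.67
ee_pos: [0.5424, -0.2878, 0.0839]
tool_rot: [-1.182, -1.282, 1.288]
ft_force: [-0.8, -1.7, 3.3]
width: 0.0
```

```bash
python3 go.py 4 0 0 .08
```

```text
t 7.6667 board off [ 0.0033 -0.0305  0.0839] F [-0.99 -1.64  3.35] w 2.494038239213686e-06
shift [0.0611 0.0068 0.0066] turn [ 0.0066  0.0021 -0.0107]
```

Emit:
jog_arm(increments=[0.008,0.002,0.002,0,0,0,0.008,0.002,0.002,0,0,0,0.008,0,0.002,0,0,0,0.008,0,0,0,0,0,0.008,0,0,0,0,0,0.008,0,0,0,0,0,0,0,0,0,0,0,0,0,0,0,0,0])

```text
t: 8.33
ee_pos: [0.5407, -0.2709, 0.0904]
tool_rot: [-1.205, -1.282, 1.288]
ft_force: [-0.2, -0.2, 2.7]
width: -0.001
```

```bash
python3 go.py 4 0 0 .15;  python3 - <<'E'
from h import *
from station import ctrl
a=ctrl.grab_frame('scene')['image']
cv2.imwrite('pics/c3.png',cv2.resize(a[90:270,160:340,::-1],(540,540)))
E
```

```text
t 8.3333 board off [ 0.0033 -0.0135  0.0904] F [-0.26 -0.21  2.68] w -0.0007159029854303814
shift [ 0.0232 -0.12    0.0038] turn [ 0.015  -0.0008 -0.0199]
```

View pics/c3.png

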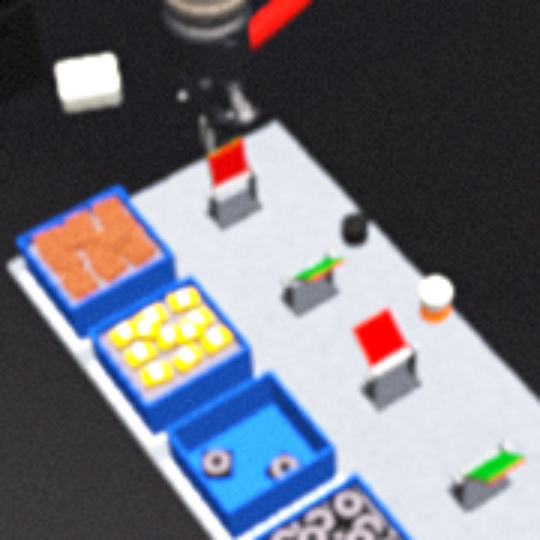

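Tag 4 still shows red at (228,163). It is only partly raised, and the upward force means the fingertip has ridden up on the free edge. I back off and redo the push with the tip deeper.

Emit:
jog_arm(increments=[0,-0.04,0,0.015,0,-0.02,0,-0.04,0,0,0,0,-0.04,0,0,0,0,0,-0.04,0,0,0,0,0,-0.04,0,0,0,0,0,-0.02,0,0,0,0,0,0,0,0,0,0,0,0,0,0,0,0,0])

```text
t: 9.05
ee_pos: [0.5463, -0.3309, 0.1246]
tool_rot: [-1.139, -1.283, 1.275]
ft_force: [-0.4, 0.3, 0.5]
width: -0.002
```

```bash
python3 go.py 4 0 -.075 .055
python3 - <<'E'
from h import *
from station import ctrl
T=ctrl.grab_frame('top');S=ctrl.grab_frame('scene')
for n,f in(('top',T),('scene',S)):
  for a,p,m in blobs(col(f,'red'),25,400):
    q=plane(f,p,.068)[0]
    if .45<q[0]<1 and abs(q[1])<.4: print(n,a,p.round(1),q.round(4))
E
```

```text
t 9.05 board off [ 0.0032 -0.0738  0.1246] F [-0.34  0.33  0.46] w -0.002216657919689379
shift [-0.0048  0.1392  0.005 ] turn [-0.0063  0.0041  0.011 ]
top 130 [369. 221.] [ 0.5387 -0.2727  0.068 ]
top 116 [282.6 231.8] [ 0.5127 -0.0132  0.068 ]
scene 181 [232.3 141.2] [ 0.538  -0.2779  0.068 ]
scene 154 [286.1 202. ] [ 0.5139 -0.0131  0.068 ]
```

Emit:
jog_arm(increments=[-0.004,0.035,0.005,-0.006,0.004,0.01,0,0.035,0,0,0,0,0,0.035,0,0,0,0,0,0.035,0,0,0,0,0,0,0,0,0,0,0,0,0,0,0,0])

```text
t: 9.65
ee_pos: [0.5464, -0.3232, 0.0528]
tool_rot: [-1.155, -1.29, 1.279]
ft_force: [0.6, -0.7, 0.1]
width: 0.001
```

```bash
python3 go.py 4 0 -.047 .053
```

```text
t 9.65 board off [ 0.004  -0.0661  0.0528] F [ 0.52 -0.74  0.12] w 0.0009522748953089227
shift [ 0.0383 -0.0001  0.0075] turn [0.0017 0.006  0.0042]
```

Emit:
jog_arm(increments=[0.008,0,0.003,0,0.006,0.004,0.008,0,0.002,0,0,0,0.008,0,0.002,0,0,0,0.008,0,0,0,0,0,0.008,0,0,0,0,0,0.008,-0.004,0,0,0,0,0.008,-0.004,0,0,0,0])

```text
t: 10.23
ee_pos: [0.5422, -0.293, 0.0618]
tool_rot: [-1.171, -1.284, 1.276]
ft_force: [-0.4, -0.5, 0.1]
width: -0.001
```

```bash
python3 go.py 4 0 0 .07
```

```text
t 10.2333 board off [ 0.0026 -0.0356  0.0618] F [-0.43 -0.41  0.09] w -0.001206956987771214
shift [ 0.0712 -0.0166  0.0051] turn [ 0.0056  0.0003 -0.0018]
```

Emit:
jog_arm(increments=[0.008,-0.003,0.002,0,0,0,0.008,-0.002,0.001,0,0,0,0.008,-0.002,0.001,0,0,0,0.008,-0.001,0,0,0,0,0.008,0,0,0,0,0,0.008,0,0,0,0,0,0.008,0,0,0,0,0,0,0,0,0,0,0,0,0,0,0,0,0])

```text
t: 10.98
ee_pos: [0.5375, -0.2606, 0.067]
tool_rot: [-1.171, -1.287, 1.276]
ft_force: [-0.1, -0.4, 1.1]
width: -0.0
```

```bash
cat > chk.py <<'E'
from h import *
from station import ctrl
for n in('top','scene'):
  f=ctrl.grab_frame(n)
  for c in('red','green'):
   for a,p,m in blobs(col(f,c),15,400):
    q=plane(f,p,.068)[0]
    if .45<q[0]<1 and abs(q[1])<.4: print(n,c,a,p.round(1),q.round(4))
E
python3 go.py 4 0 0 .07; python3 chk.py
```

```text
t 10.9833 board off [ 0.001 -0.003  0.067] F [-0.15 -0.42  1.1 ] w -0.00046387980778073715
shift [ 0.0059 -0.006   0.002 ] turn [ 0.0063  0.0012 -0.0013]
top red 116 [282.6 231.8] [ 0.5127 -0.0132  0.068 ]
top green 108 [314.7 227.7] [ 0.5226 -0.1093  0.068 ]
top green 133 [227.9 238. ] [0.4981 0.1496 0.068 ]
scene red 154 [286.1 202.1] [ 0.5139 -0.0129  0.068 ]
scene green 23 [265.  179.3] [ 0.5248 -0.1085  0.068 ]
scene green 63 [324.5 245. ] [0.4983 0.1509 0.068 ]
```

Red is gone at tag 4. I raise the finger clear and check both views.

Emit:
jog_arm(increments=[0,-0.04,0,0,0,0,0,-0.05,0,0,0,0,0,-0.06,0,0,0,0,0,-0.06,0,0,0,0,0,-0.06,0,0,0,0,-0.07,0,0,0,0,0,-0.07,0,0,0,0,0,-0.07,0,0,0,0,0,-0.07,0,0,0,0,0,-0.07,0,0,0,0,0,-0.07,0,0,0,0,0,-0.07,0,0,0,0,0,0,0,0,0,0,0,0,0,0,0,0,0])

```text
t: 12.25
ee_pos: [0.5609, -0.5152, 0.2054]
tool_rot: [-1.166, -1.287, 1.282]
ft_force: [0.7, 0.9, -1.2]
width: 0.0
```

```bash
python3 chk.py
python3 - <<'E'
from h import *
from station import ctrl
a,b=[ctrl.grab_frame(n)['image'] for n in('scene','top')]
cv2.imwrite('pics/c4.png',np.hstack([cv2.resize(a[80:330,140:390,::-1],(400,400)),cv2.resize(b[130:330,200:400,::-1],(400,400))]))
E
```

```text
top red 116 [282.6 231.8] [ 0.5127 -0.0132  0.068 ]
top green 101 [357.7 222.6] [ 0.5347 -0.2386  0.068 ]
top green 108 [314.7 227.7] [ 0.5226 -0.1093  0.068 ]
top green 132 [227.9 238. ] [0.4981 0.1497 0.068 ]
scene red 154 [286.  202.1] [ 0.5142 -0.0129  0.068 ]
scene green 23 [265.  179.3] [ 0.5248 -0.1085  0.068 ]
scene green 65 [324.3 245.1] [0.4987 0.1509 0.068 ]
```

View pics/c4.png

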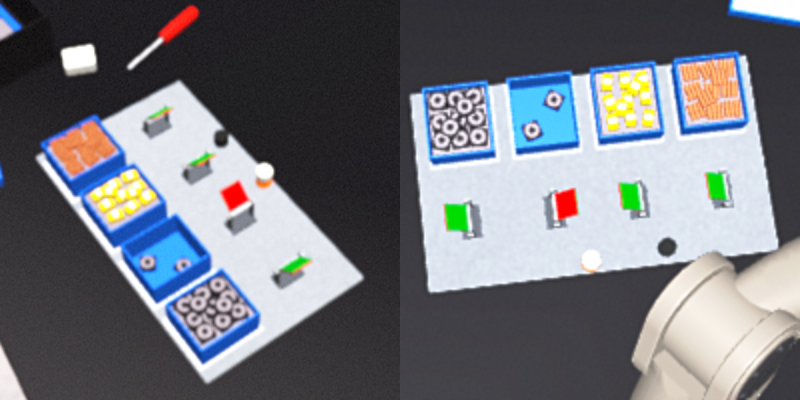

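The last picture shows green, red, green, green at (460,217), (565,204), (632,197) and (717,187), matching fans, low, plugs and copper. The loose things have not moved and the arm is clear, so I hand in.

```bash
python3 -c "
from station import ctrl
print(ctrl.finish_job())"
```

```text
the job is handed in; nothing more can be done
None
```

The tags now match the bins: the fans, plugs and copper heatsinks bins show green, and the low bin shows red. I flipped two tags from red to green, the leftmost (fans) and the rightmost (copper), and left the other two alone because they were already right.

- **Retry:** the first push on the rightmost tag failed. The fingertip rode up on its free edge with about 3 N and the tag fell back to red. A second push with the tip deeper worked.
- **Last checks:** I raised the arm clear before checking. The top view shows all four tags in the right colours on their stops. The scene view agrees by eye. My scene colour mask missed the rightmost green tag, which is only a thin sliver from that camera.
- **Loose things:** by eye, the bins, jar, rubber foot, driver and brick look unmoved. I did not re-check the case fan or heatsink on the left; the arm only passed high over that side at the start.
- **Limits:** the job took about 12.5 s, and the highest force reading between moves was about 4 N.

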